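# Lid the biscuit jar and clamp it with its wire bail

## Task

Put the loose lid on the biscuit jar that stands open on its slanted stand, squarely seated in the mouth with its arched handle pointing along the jar's front-to-back line. Then take the wire bail that is folded back behind the mouth, swing it forward over the top of the lid's handle, past the middle, all the way to its stop, so that it clamps the lid. Leave the pastries and the other things on the table where they are.

Things in the scene. Friction and masses are not known exactly. Their poses are not given: they have to be found in the camera images.
- lid_grip (a point): Loose lid on the black tray, 180 g: wooden disc 76 mm wide, 8 thick, on a rubber plug 62 wide, 9 deep, bevelled (it rests on this). On top a steel arched handle along x: 70 long, 12 wide, crest 23 mm above the disc, ends 8; middle 46 mm solid to the disc. Point: on the axis, 28 mm above the plug's underside, 11 above the disc's top. z up the axis. Half a turn about z is all the same.
- jar_mouth (a point): White jar, 102 mm wide, fixed on a wooden stand so that it leans 30 degrees to its front, roughly towards the robot. Point: centre of the mouth's rim. z: out along the tilted axis; y: along the bail's hinge line; x: from the jar's front to its back, square to z. Neck 76 mm outside, 67 inside, 43 deep: the lid's plug has 2.5 mm play all round, its disc lies on the rim.
- seat (a point): Empty point on the jar's axis, 19 mm out from the rim's centre, where the lid's point (point lid_grip) is when the lid is seated. Same axes as jar_mouth.
- bail_hinge (a point): Point on the jar's axis 40 mm below the rim's centre, on the bail's hinge line (the line through it along the jar's y). Same axes as jar_mouth.
- bail_tab (a point): Steel bail of 5 mm wire: two arms hinged 47 mm either side of the jar's axis, outside the neck, joined by a crossbar 67.5 mm from the hinge line. On the crossbar's middle a wire loop, 27 mm wide along y, stands farther out as a thumb tab. Point: middle of the tab's outer wire, 92 mm from the hinge line. z: outward along the arms; y: along the hinge line.
- bail (a joint): Bail angle, rad: 0 along the jar's axis, negative to the back (start -1.4 to -0.95), positive past the middle to the front; stop at 0.32. Slight friction (0.04 N m) holds it where left. With the lid on, the crossbar meets the handle at about -0.55, must be pushed over its crest at 0 (about 3 to 6 N at the tab), then bears on its front slope up to the stop and stays there, pressing the lid down.
- bail_wire (a joint): Spring stretch of the bail along its arms in m: 0 when slack, up to about 0.006 over the handle's crest (2000 N/m), 0.0015 to 0.0035 when the bail clamps the lid at its stop.
- palmier_a_c (a point): Bystander, to be left alone: flat palmier pastry, 112 x 62 x 15 mm, lying on the tray's far half. Point: about its middle.
- croissant_c (a point): Bystander, to be left alone: croissant, about 115 mm long, 44 mm high, on the tray's far half. Point: about its middle.
- pain_choc_c (a point): Bystander, to be left alone: box-shaped pain au chocolat, 90 x 55 x 36 mm, in the middle of the tray behind the lid. Point: about its middle.
- shaker_c (a point): Bystander, to be left alone: glass sugar shaker with steel top, 44 mm diameter, 87 mm high, beside the slanted stand. Point: about its middle.
- ramekin_c (a point): Bystander, to be left alone: small white ramekin, 76 mm diameter, 42 mm high, beyond the work area. Point: about its middle.
Things that resemble listed ones, but are neither listed nor needed, are in the scene too. What is shaped like the part that bears jar_mouth but pink or red is not meant.

How it is judged:
By the outcome, as a careful person would: the job done as asked, in the order asked, and still so for the second after the job is handed in, with the robot touching nothing.
It also fails if it takes over 61 s, if anything falls off the work surface, if the arm or the gripper's body presses on something with over 40 N, if the wrist force passes 120 N, or if a joint passes its speed limit or range.

## Robot

A 7-joint arm with a two-finger parallel gripper is mounted at the origin on the work surface. World frame = base frame: x ahead of the robot, y to its left, z up, the work surface at z = 0. Lengths are in m, angles in degrees, forces in N, time in s.
With the tool pointing down it reaches from about 0.4 to 0.85 m from the base axis. Payload 4.5 kg.
Tool frame: the origin (TCP) lies on the centre line of the jaws, within the pads' length; the fingertips stand 8 mm ahead of it and the grasp point (between the pads) lies 11 mm behind it (manip.nose_length is the distance from the TCP to the fingertips, in m); z points along the fingers, y is the line along which they close (so a half turn about z gives the same grasp; the last joint's range is limited). The gripper opens to 88 mm and grips with 3 to 60 N. Pads are 18 mm wide; open, the fingers measure 123 mm over their backs; the gripper's body (75 mm by 187 mm) begins 45 mm behind the grasp point.
Start: joints at [68.4, 39.483, -11.15, 89.685, 9.013, 51.709, -12.324], TCP at [0.25, -0.573, 0.219] pointing down, gripper open.
Joint ranges: [-172.22, 172.22], [-26.19, 119.32], [-84.43, 86.54], [7.71, 146.69], [-57.33, 237.33], [2.42, 119.75], [-152.13, 152.13]. Speed limits (degrees/s): [147.25, 147.25, 180, 180, 180, 180, 180].

## Interface

Orientations are given as [roll, pitch, yaw] about the fixed x, y, z axes, in that order (R = Rz(yaw) Ry(pitch) Rx(roll)).
In Python, from cell import sensors, optics, manip gives the robot as it stands. The module is installed in compiled form; this text tells all that it offers.
- The arm moves only by the tool send_rows, never from a script. Its argument "motion" is a list of rows, each an object of numbers: "x", "y", "z": the shift along the world's x, y, z scaled (see below); "roll": the turn about the world's z scaled (see below); "gripper": the opening, from -1 (shut) to 1 (fully open). A call has 1 to 8 rows; each row shifts and turns the commanded pose from where the row before left it; what a row does not reach is not made up. The controller multiplies each number of a shift by 0.02 m and each number of a turn by 5 degrees. A row lasts 1/10 s, in which the tool goes at most 50 mm and 8.59 degrees, less where a joint would pass 70% of its speed; a pose out of reach is approached as far as the arm can. A call with a number of a shift or a turn outside -1 to 1 is refused whole. A call with a gripper value outside its range is refused whole. The fingers move at their own pace and stop on an object; "newtons" is the grip in N (left out, the last holds). Time passes only in rows, so rows that do not move let the fingers close. It gives the time, the measured TCP pose, the force, the opening and the grip force at its end, in the units of the state.
- sensors.sense(): the state, without advancing time (a new reading comes with each control period).
- optics.read_camera(name): name is "scene" or "top" or "wrist"; returns a dict with "img" (480x640x3 uint8, red, green, blue), "z_map" (480x640 float32, m along the optical axis (not along the pixel's ray), 0 where there is no reading), "K" (3x3 intrinsics, pixels), "rvec" (rotation vector, rad) and "tvec" (3), from world to camera coordinates, as OpenCV has them. Camera axes: x right, y down, z forward; pixel columns grow to the right and rows downward; lengths in m; the calibration is good to about 2 mm. A picture is of the moment at which its call begins.
- manip.close_job(): hands the job in; it is judged then, once.
The state is a dict: "time": time; "joint_pos": joint angles; "joint_vel": joint speeds; "joint_torque": joint torques, N m; "tcp_pos": TCP position; "ee_rot": TCP orientation; "force": force on the tool from outside, world axes, zero at the start; "torque": the same for the moment, N m; "grip_width": finger opening in m; "grasp_force": force on a finger pad.
Only numpy, scipy, OpenCV 4.12 (cv2) and the standard library are available. Lean on these libraries where they do the work, as an engineer would, in place of code of your own. Each camera call takes 0.05 s, during which the arm holds its last target. There are 200 camera calls.

## Working session

There is one attempt and no reset: what is moved stays moved. The work goes in short steps, Python scripts to look and compute and a tool call to move; the robot and the scene stay as the last step left them, time stands still between calls to the robot, and variables do not carry over. Pictures are saved under pics/ and viewed, at most 10 in all, crops included, and the job is handed in when it is done.

Besides the shell and the picture viewer there is one more tool, called after "Request:" as name([rows], argument=value, ...), one row to a line, values as JSON. send_rows: Moves the arm, as the interface text tells. Its arguments: {"type":"object","properties":{"motion":{"type":"array"},"newtons":{"type":"number"}},"required":["motion"]}

```bash
mkdir -p pics; cat > h.py <<'E'
import numpy as np, cv2, pickle
from cell import sensors, optics, manip
def grab(n,tag):
    d=optics.read_camera(n); d['R']=cv2.Rodrigues(np.array(d['rvec'],float))[0]; d['t']=np.array(d['tvec'],float).ravel()
    pickle.dump(d,open(f'pics/{tag}.pkl','wb')); cv2.imwrite(f'pics/{tag}.png',d['img'][...,::-1]); return d
def load(tag): return pickle.load(open(f'pics/{tag}.pkl','rb'))
def cloud(d):
    z=d['z_map'].astype(float); v,u=np.indices(z.shape); K=d['K']
    c=np.stack([(u-K[0,2])/K[0,0]*z,(v-K[1,2])/K[1,1]*z,z],-1)
    p=(c-d['t'])@d['R']; p[z==0]=np.nan; return p
def proj(d,P):
    c=np.atleast_2d(P)@d['R'].T+d['t']; q=c@np.array(d['K']).T; return q[:,:2]/q[:,2:]
E
python3 - <<'E'
from h import *
a=grab('scene','s0');b=grab('top','t0')
for d in(a,b): print(-d['R'].T@d['t'],d['R'][2],d['K'][0,0])
print(sensors.sense(), manip.nose_length)
E
```

```text
[ 1.26795184 -0.27234839  0.73155471] [-0.7748166   0.20844779 -0.59683226] 446.29904604428623
[ 0.20689421 -0.03314519  1.53417522] [ 0.22269782 -0.0034126  -0.97488155] 566.0078353353939
{'time': 0.1, 'joint_pos': array([ 68.40277356,  39.52804754, -11.14480505,  89.73718811,
         9.0137749 ,  51.70960641, -12.3233739 ]), 'joint_vel': array([-0.07552754, -0.12909488, -0.08408973, -0.22119296,  0.08636207,
       -0.0396499 , -0.07500189]), 'joint_torque': array([-2.49258570e-03, -5.28494883e+01, -1.27122972e+00, -1.53837293e+01,
       -5.25022054e-02,  1.91418330e-03,  5.46218575e-05]), 'tcp_pos': array([ 0.24927276, -0.57250064,  0.21780172]), 'ee_rot': array([-1.79907403e+02,  7.89607226e-03,  2.35393583e+01]), 'force': array([-0.5462524 ,  0.77883258, -0.13728314]), 'torque': array([4.11628638e-05, 2.55551289e-03, 5.44916508e-02]), 'grasp_force': 0.0, 'grip_width': 0.08810444528858474} 0.008
```

View pics/s0.png

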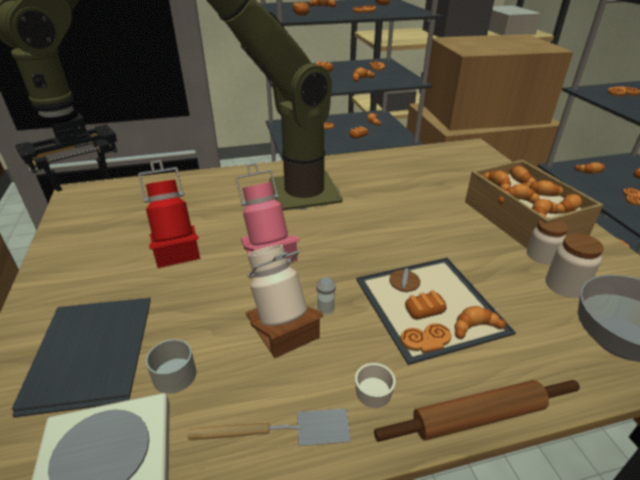

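View pics/t0.png

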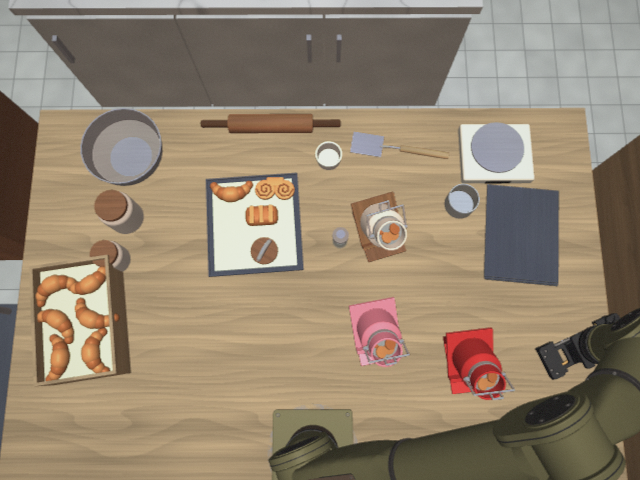

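The scene view shows the white jar at about (275,290) and the lid at (405,278). In the top view the lid is at (264,250) and the white mouth at (391,235), with its bail to the upper side at about (385,212).
Three jars could be meant in the top view: white (391,235), pink (385,347) and red (487,380). White fits, since the text excludes pink and red. The two jars with brown lids at (115,208) and (105,250) aren't on the tray, so the lid is the disc at (264,250). I'll confirm both in one crop.

```bash
python3 - <<'E'
from h import *
t=load('t0')['img'];s=load('s0')['img']
f=lambda im,x,y,w,h:cv2.resize(im[y:y+h,x:x+w],(400,300),interpolation=cv2.INTER_CUBIC)
o=np.vstack([np.hstack([f(t,345,190,80,60),f(t,224,220,80,60)]),np.hstack([f(s,225,225,120,90),f(s,365,250,80,60)])])
cv2.imwrite('pics/c0.png',o[...,::-1])
P=cloud(load('t0')); Q=cloud(load('s0'))
img=t.astype(int); 
# lid wood: brown in window
hsv=cv2.cvtColor(t,cv2.COLOR_RGB2HSV)
w=np.zeros(t.shape[:2],bool); w[232:270,244:284]=1
m=w&(hsv[...,2]<190)&(hsv[...,1]>60)
print('lid wood px',m.sum(), np.nanmedian(P[m],0)); zz=P[m][:,2]; print(np.nanpercentile(zz,[5,25,50,75,95]))
c=cv2.minEnclosingCircle(np.argwhere(m)[:,::-1].astype(np.float32)); print(c)
g=w&(hsv[...,1]<60)&(hsv[...,2]<215); print(g.sum(), P[g].round(4)[::6])
print('tray z',P[225,225],P[262,230])
# jar rim by depth region
for v in range(200,262,4): print(v,[ (int(round(1000*P[v,u,2])) if P[v,u,2]==P[v,u,2] else -1) for u in range(360,416,3)])
E
```

```text
lid wood px 456 [0.51996866 0.13050156 0.02234004]
[0.01606463 0.02003898 0.02234004 0.02455998 0.0288866 ]
((263.7083435058594, 250.4166717529297), 13.509685516357422)
289 [[ 5.617e-01  1.445e-01  6.000e-03]
 [ 5.547e-01  1.150e-01  2.350e-02]
 [ 5.461e-01  1.218e-01  3.690e-02]
 [ 5.473e-01  1.263e-01  1.910e-02]
 [ 5.481e-01  1.639e-01  3.400e-03]
 [ 5.413e-01  1.139e-01  3.310e-02]
 [ 5.375e-01  1.188e-01  3.770e-02]
 [ 5.338e-01  1.184e-01  4.190e-02]
 [ 5.320e-01  1.241e-01  3.800e-02]
 [ 5.283e-01  1.263e-01  4.230e-02]
 [ 5.246e-01  1.284e-01  4.690e-02]
 [ 5.218e-01  1.338e-01  4.690e-02]
 [ 5.278e-01  1.713e-01  6.100e-03]
 [ 5.250e-01  9.320e-02  1.780e-02]
 [ 5.164e-01  1.283e-01  4.640e-02]
 [ 5.137e-01  1.336e-01  4.650e-02]
 [ 5.134e-01  1.403e-01  3.440e-02]
 [ 5.161e-01  1.708e-01  8.300e-03]
 [ 5.132e-01  9.550e-02  2.090e-02]
 [ 5.077e-01  1.320e-01  3.540e-02]
 [ 5.053e-01  1.348e-01  3.390e-02]
 [ 5.011e-01  1.393e-01  4.130e-02]
 [ 4.994e-01  1.426e-01  3.600e-02]
 [ 4.977e-01  1.459e-01  3.040e-02]
 [ 4.955e-01  1.461e-01  2.780e-02]
 [ 4.926e-01  1.487e-01  2.
[... 1562 characters left out ...]
154, 154, 160, 157, 151, 154, 157, 179, -5, 4, -5]
232 [39, 39, 118, 148, 137, 161, 187, 149, 149, 152, 149, 161, 154, 138, 143, 174, 0, 2, -4]
236 [32, 27, 29, 147, 147, 154, 187, 142, 159, 154, 142, 148, 142, 137, 151, 171, 0, -2, -2]
240 [17, 27, 21, 20, 118, 126, 177, 141, 158, 155, 147, 133, 139, 144, 157, 166, 3, 3, 3]
244 [-3, 20, 26, 37, 38, 110, 113, 169, 137, 133, 128, 137, 141, 157, 165, -1, 2, -5, -7]
248 [-8, 24, 31, 32, 8, 4, 10, 11, 5, 159, 157, 163, 159, 12, 11, 3, 9, -1, 0]
252 [4, 5, 13, 3, 11, 6, 7, 15, 11, 10, 7, 8, 8, 5, -3, 1, 2, 5, -4]
256 [2, -4, 6, 9, 15, 10, 14, 6, 13, 4, 8, -5, 2, 2, 0, 2, -3, -3, 2]
260 [1, 7, 6, 10, 8, 1, 5, 4, 1, 1, 0, 2, -1, 7, -2, 0, 3, 2, -2]
```

View pics/c0.png

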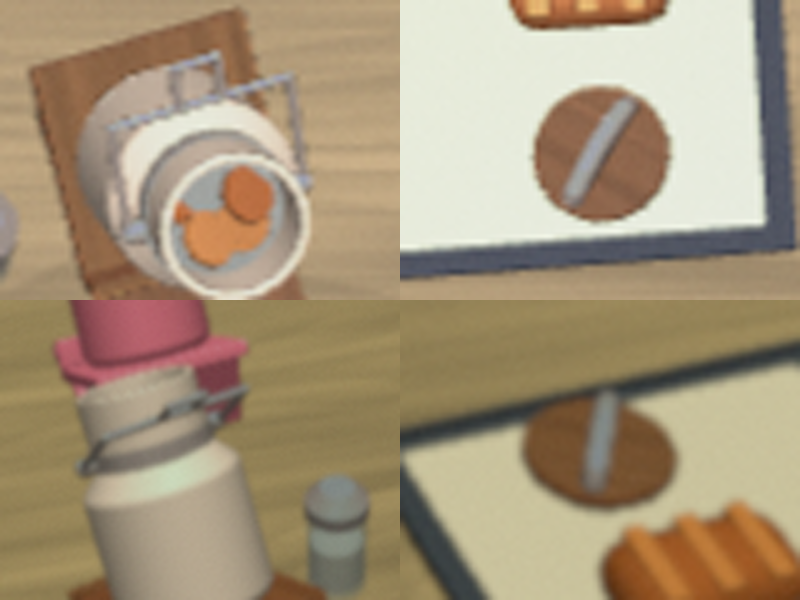

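Crop: the jar mouth is white, with its rim centred at about (392,235) in the top view and the bail folded to the upper left. The lid's handle runs from lower left to upper right, about (258,260) to (270,240). Next I'll fit the numbers.

```bash
cat > fit.py <<'E'
from h import *
def ray(d,uv):
    K=np.array(d['K']); r=d['R'].T@np.linalg.inv(K)@np.array([uv[0],uv[1],1.]); return -d['R'].T@d['t'], r
def onz(d,uv,z):
    o,r=ray(d,uv); return o+r*(z-o[2])/r[2]
E
python3 - <<'E'
from fit import *
t=load('t0');P=cloud(t);hsv=cv2.cvtColor(t['img'],cv2.COLOR_RGB2HSV)
print('lid c', onz(t,(263.7,250.4),0.020))
# handle: grey pixels in disc
v,u=np.indices(hsv.shape[:2]); m=(np.hypot(u-263.7,v-250.4)<11)&(hsv[...,1]<75)
pts=np.array([onz(t,(a,b),.040)[:2] for b,a in np.argwhere(m)])
c=pts.mean(0);w,V=np.linalg.eigh(np.cov(pts.T)); print('handle',m.sum(),c,np.degrees(np.arctan2(V[1,1],V[0,1])),np.sqrt(w)*3.46)
# rim: bright low-saturation ring
w=(np.hypot(u-391.5,v-235)<19)&(hsv[...,2]>222)&(hsv[...,1]<60)&(P[...,2]>.14)&(P[...,2]<.21)
X=P[w]; 
rng=np.random.default_rng(0);best=None
for _ in range(3000):
    a=X[rng.choice(len(X),3,False)]; n=np.cross(a[1]-a[0],a[2]-a[0]); n/=np.linalg.norm(n)+1e-12; n*=np.sign(n[2])
    if not .8<n[2]<.93: continue
    k=abs((X-a[0])@n)<.006
    if best is None or k.sum()>best.sum(): best=k
Y=X[best];c=Y.mean(0);n=np.linalg.svd(Y-c)[2][2];n*=np.sign(n[2])
print('rim n',n,'tilt',np.degrees(np.arccos(n[2])),'yaw',np.degrees(np.arctan2(-n[1],-n[0])),best.sum(),len(X),c)
uv=np.argwhere(w)[best][:,::-1].astype(np.float32);e=cv2.fitEllipse(uv);print(e)
o,r=ray(t,e[0]); print('centre',o+r*((c-o)@n)/(r@n))
# wire pixel rays -> crossbar
for q in [(367,216),(404,205),(380,213),(389,210),(371,236.4),(406,226)]: print(q,P[int(q[1])-1:int(q[1])+2,int(q[0])-1:int(q[0])+2,2].round(3).ravel())
E
```

```text
lid c [0.52080555 0.13199621 0.02      ]
handle 106 [0.51852976 0.13197416] 151.80089542094143 [0.01347364 0.05850185]
rim n [-0.4868183  -0.12683224  0.86424622] tilt 30.20325555595875 yaw 14.602817835021725 39 42 [ 0.52646811 -0.19662498  0.17866154]
((391.5787048339844, 234.87889099121094), (26.789260864257812, 29.094024658203125), 43.837303161621094)
centre [ 0.52564462 -0.19928789  0.17780689]
(367, 216) [0.105 0.195 0.196 0.107 0.193 0.199 0.11  0.189 0.191]
(404, 205) [ 0.2    0.001 -0.008  0.197  0.     0.003  0.2    0.193  0.004]
(380, 213) [0.194 0.193 0.196 0.149 0.153 0.151 0.149 0.152 0.15 ]
(389, 210) [0.197 0.196 0.2   0.196 0.145 0.143 0.147 0.15    nan]
(371, 236.4) [0.15  0.15  0.148 0.145 0.148 0.147 0.146 0.148 0.147]
(406, 226) [ 0.154  0.153  0.147  0.145  0.148  0.144  0.183  0.146 -0.002]
```

Request:
send_rows([
  {"z":1,"gripper":1},
  {"z":1},
  {"z":1},
  {"z":1},
  {"z":1,"x":0.5,"y":1},
  {"z":1,"x":0.5,"y":1},
  {"x":0.5,"y":1},
  {"x":0.5,"y":1},
])

```text
validation failed for argument at $.mo...
```

Request:
send_rows([
  {"x":0,"y":0,"z":1,"roll":0,"gripper":1},
  {"x":0,"y":0,"z":1,"roll":0,"gripper":1},
  {"x":0,"y":0,"z":1,"roll":0,"gripper":1},
  {"x":0,"y":0,"z":1,"roll":0,"gripper":1},
  {"x":0.5,"y":1,"z":1,"roll":0,"gripper":1},
  {"x":0.5,"y":1,"z":1,"roll":0,"gripper":1},
  {"x":0.5,"y":1,"z":0,"roll":0,"gripper":1},
  {"x":0.5,"y":1,"z":0,"roll":0,"gripper":1},
])

```text
time: 0.9
tcp_pos: [0.29, -0.4923, 0.3389]
ee_rot: [180.0, -0.0, 23.5]
force: [1.2, -0.6, 0.1]
grip_width: 0.0883
grasp_force: 0.0
```

Request:
send_rows([
  {"x":0.75,"y":1,"z":0,"roll":0,"gripper":1},
  {"x":0.75,"y":1,"z":0,"roll":0,"gripper":1},
  {"x":0.75,"y":1,"z":0,"roll":0,"gripper":1},
  {"x":0.75,"y":1,"z":0,"roll":0,"gripper":1},
  {"x":0.75,"y":1,"z":0,"roll":0,"gripper":1},
  {"x":0.75,"y":1,"z":0,"roll":0,"gripper":1},
  {"x":0.75,"y":1,"z":0,"roll":0,"gripper":1},
  {"x":0.75,"y":1,"z":0,"roll":0,"gripper":1},
])

```text
time: 1.7
tcp_pos: [0.4098, -0.332, 0.3382]
ee_rot: [-180.0, 0.0, 23.5]
force: [0.4, -0.5, -0.4]
grip_width: 0.0886
grasp_force: 0.0
```

Request:
send_rows([
  {"x":0.3,"y":1,"z":0,"roll":-0.3,"gripper":1},
  {"x":0.3,"y":1,"z":0,"roll":-0.3,"gripper":1},
  {"x":0.3,"y":1,"z":0,"roll":-0.3,"gripper":1},
  {"x":0.3,"y":1,"z":0,"roll":-0.3,"gripper":1},
  {"x":0.3,"y":1,"z":0,"roll":0,"gripper":1},
  {"x":0.3,"y":1,"z":0,"roll":0,"gripper":1},
  {"x":0,"y":0,"z":0,"roll":0,"gripper":1},
])

```text
time: 2.4
tcp_pos: [0.4464, -0.2098, 0.3384]
ee_rot: [-179.9, -0.0, 17.9]
force: [-0.1, 0.2, 0.7]
grip_width: 0.0881
grasp_force: 0.0
```

```bash
python3 - <<'E'
from fit import *
d=grab('wrist','w1'); print(-d['R'].T@d['t'],d['R'][2],d['K'][0,0]); s=sensors.sense(); print(s['tcp_pos'],s['ee_rot'],s['joint_pos'])
t=load('t0')
a=onz(t,(367,216),.196);b=onz(t,(404,205),.196); print(a,b,np.degrees(np.arctan2(*(b-a)[:2])))
E
```

```text
[ 0.5211341  -0.18529507  0.50455835] [-0.28989853 -0.09138578 -0.95268436] 422.63980030762707
[ 0.44570265 -0.2120418   0.33837207] [-1.79977361e+02  2.45296486e-02  1.77059003e+01] [ 29.89631575  21.51279326 -14.31537578 101.49496467   6.146493
  57.78404023 -59.04167676]
[ 0.5691197  -0.13834366  0.196     ] [ 0.59671247 -0.22995265  0.196     ] 163.23761572098223
```

View pics/w1.png

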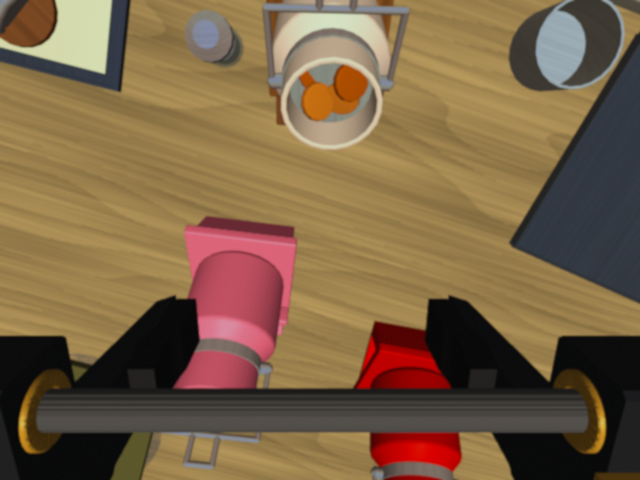

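The wrist view shows the white rim, with its ellipse centre at about (331,102), and the bail crossbar from (265,8) to (408,10). I'll refine the jar pose from these two views while going on to the lid.

```bash
python3 - <<'E'
from fit import *
w=load('w1');t=load('t0');P=cloud(w);hsv=cv2.cvtColor(w['img'],cv2.COLOR_RGB2HSV)
v,u=np.indices(hsv.shape[:2]); rr=np.hypot((u-331)/50,(v-102)/46)
m=(rr<1.12)&(rr>.85)&(hsv[...,2]>195)&(hsv[...,1]<60)&(P[...,2]>.15)
X=P[m];X=X[~np.isnan(X).any(1)]
for _ in range(4):
    c=X.mean(0);n=np.linalg.svd(X-c,full_matrices=False)[2][2];n*=np.sign(n[2]);X=X[abs((X-c)@n)<.005]
print(m.sum(),len(X),'n',n,'tilt',np.degrees(np.arccos(n[2])),'yaw',np.degrees(np.arctan2(-n[1],-n[0])))
# intersect rim pixels (rays) with plane, fit circle
for d,mm in((w,m),):
    pts=[]
    for b,a in np.argwhere(mm):
        o,r=ray(d,(a,b)); pts.append(o+r*((c-o)@n)/(r@n))
    pts=np.array(pts); ex=np.cross([0,1,0],n);ex/=np.linalg.norm(ex);ey=np.cross(n,ex)
    q=np.c_[(pts-c)@ex,(pts-c)@ey]
    from scipy.optimize import least_squares
    s=least_squares(lambda p:np.hypot(*(q-p[:2]).T)-p[2],[0,0,.036],loss='soft_l1',f_scale=.002).x
    C=c+s[0]*ex+s[1]*ey; print('centre',C,'r',s[2])
o1,r1=ray(t,proj(t,C)[0]); print('C in top px',proj(t,C),'in wrist',proj(w,C))
# bail
a=onz(w,(267,9),.196);b=onz(w,(407,11),.196);print(a,b,np.linalg.norm(a-b),'yaw',np.degrees(np.arctan2((b-a)[0],-(b-a)[1])))
yaw=np.radians(16.8)
k=(P[...,2]>.188)&(P[...,2]<.22)&(v<14)&(u>255)&(u<420); print('bar z',np.nanmedian(P[k],0),k.sum())
E
```

```text
1007 1007 n [-0.48006032 -0.14282157  0.8655311 ] tilt 30.056594389379214 yaw 16.568139606713796
centre [ 0.52456476 -0.19849146  0.17634163] r 0.03546777972891011
C in top px [[391.20078618 235.4431195 ]] in wrist [[331.10545735 106.32119517]]
[ 0.5688873  -0.13849076  0.196     ] [ 0.59580919 -0.22585709  0.196     ] 0.09142025552450402 yaw 17.12665696125174
bar z [ 0.58234571 -0.17893703  0.19606152] 1316
```

Request:
send_rows([
  {"x":0.3,"y":1,"z":0,"roll":-1,"gripper":1},
  {"x":0.3,"y":1,"z":0,"roll":-1,"gripper":1},
  {"x":0.3,"y":1,"z":0,"roll":-1,"gripper":1},
  {"x":0.3,"y":1,"z":0,"roll":-1,"gripper":1},
  {"x":0,"y":1,"z":0,"roll":-1,"gripper":1},
  {"x":0,"y":1,"z":0,"roll":-1,"gripper":1},
  {"x":0,"y":1,"z":0,"roll":-1,"gripper":1},
  {"x":0,"y":1,"z":0,"roll":-1,"gripper":1},
])

```text
time: 3.25
tcp_pos: [0.4694, -0.0541, 0.3384]
ee_rot: [179.9, 0.0, -22.8]
force: [0.1, -0.6, -0.4]
grip_width: 0.0878
grasp_force: 0.0
```

Request:
send_rows([
  {"x":0,"y":1,"z":-1,"roll":-1,"gripper":1},
  {"x":0,"y":1,"z":-1,"roll":0,"gripper":1},
  {"x":0,"y":1,"z":-1,"roll":0,"gripper":1},
  {"x":0,"y":1,"z":-1,"roll":0,"gripper":1},
  {"x":0,"y":1,"z":-1,"roll":0,"gripper":1},
  {"x":0,"y":1,"z":-1,"roll":0,"gripper":1},
  {"x":0,"y":0.5,"z":0,"roll":0,"gripper":1},
  {"x":0,"y":0,"z":0,"roll":0,"gripper":1},
])

```text
time: 4.05
tcp_pos: [0.47, 0.0773, 0.2187]
ee_rot: [180.0, 0.0, -27.4]
force: [0.5, 0.4, 0.1]
grip_width: 0.0884
grasp_force: 0.0
```

```bash
python3 - <<'E'
from fit import *
d=grab('wrist','w2'); s=sensors.sense(); print(s['tcp_pos'],s['ee_rot'],s['joint_pos'],proj(d,[.5208,.132,.02]))
E
```

```text
[0.47031455 0.07617946 0.21913473] [ 1.79990926e+02 -6.41721795e-02 -2.74834003e+01] [ -11.09844872   28.46595948   -5.57724997  114.77907674    4.50809824
   36.91359561 -137.09354361] [[228.81294841 175.68587242]]
```

View pics/w2.png

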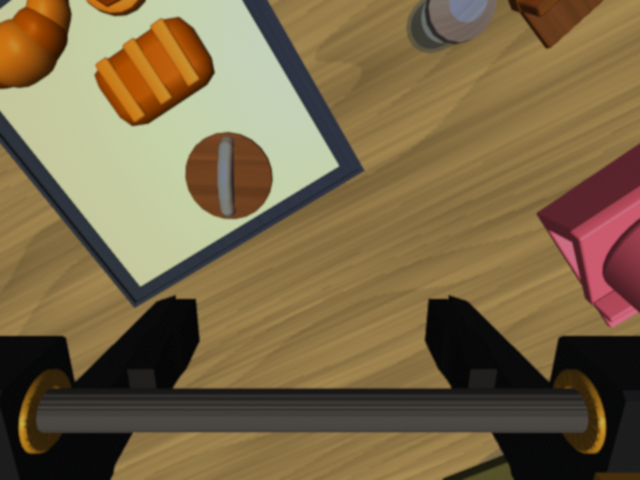

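The wrist view shows the lid's disc at (229,176) and its handle running nearly vertically, from (227,138) to (227,215).

```bash
python3 - <<'E'
from fit import *
d=load('w2');P=cloud(d);hsv=cv2.cvtColor(d['img'],cv2.COLOR_RGB2HSV).astype(int)
v,u=np.indices(hsv.shape[:2]); r=np.hypot(u-229,v-176)
br=((hsv[...,1]>70)&(r<55)&(hsv[...,2]<170)).astype(np.uint8); h=((hsv[...,1]<60)&(r<38)).astype(np.uint8)
full=((br|h)>0)&(r<50)
c,_=cv2.findContours(full.astype(np.uint8),0,1); c=max(c,key=cv2.contourArea); e=cv2.fitEllipse(c); print(e)
print('tray z',np.nanmedian(P[60:120,240:280,2]),'disc z',np.nanmedian(P[(br>0)&(r<35),2]))
print('disc centre',onz(d,e[0],.0185),onz(d,e[0],.0205))
q=np.argwhere(h>0)[:,::-1]; print(len(q),q.mean(0))
pts=np.array([onz(d,x,.036)[:2] for x in q]);w,V=np.linalg.eigh(np.cov(pts.T));print('handle c',pts.mean(0),np.degrees(np.arctan(V[1,1]/V[0,1])),np.nanmax(P[h>0][:,2]),np.nanmedian(P[h>0][:,2]))
E
```

```text
((228.131591796875, 175.33258056640625), (83.90949249267578, 88.5195083618164), 133.43502807617188)
tray z 0.004520015123661898 disc z 0.021115248374789196
disc centre [0.52125788 0.13273895 0.0185    ] [0.52135864 0.13224161 0.0205    ]
1026 [225.37134503 176.15204678]
handle c [0.52237821 0.13089102] -30.01111046019325 0.045199617450356964 0.03847236621514946
```

Request:
send_rows([
  {"x":0.85,"y":0.9,"z":0,"roll":-0.4,"gripper":0},
  {"x":0.85,"y":0.9,"z":0,"roll":0,"gripper":0},
  {"x":0.85,"y":0.95,"z":-1,"roll":0,"gripper":0},
  {"x":0,"y":0,"z":-1,"roll":0,"gripper":0},
  {"x":0,"y":0,"z":-1,"roll":0,"gripper":0},
  {"x":0,"y":0,"z":-1,"roll":0,"gripper":0},
  {"x":0,"y":0,"z":-1,"roll":0,"gripper":0},
  {"x":0,"y":0,"z":0,"roll":0,"gripper":0},
])

```text
time: 4.9
tcp_pos: [0.5202, 0.1296, 0.1177]
ee_rot: [179.8, 0.1, -29.6]
force: [-0.2, -0.6, -0.6]
grip_width: 0.0444
grasp_force: 0.0
```

Request:
send_rows([
  {"x":0,"y":0,"z":-1,"roll":0,"gripper":0},
  {"x":0,"y":0,"z":-1,"roll":0,"gripper":0},
  {"x":0,"y":0,"z":-1,"roll":0,"gripper":0},
  {"x":0,"y":0,"z":-0.6,"roll":0,"gripper":0},
  {"x":0,"y":0,"z":-0.5,"roll":0,"gripper":0},
  {"x":0,"y":0,"z":0,"roll":0,"gripper":0},
  {"x":0,"y":0,"z":0,"roll":0,"gripper":0},
])

```text
time: 5.6
tcp_pos: [0.5212, 0.1319, 0.0372]
ee_rot: [-180.0, -0.0, -29.5]
force: [0.1, 0.1, 0.8]
grip_width: 0.0442
grasp_force: 0.0
```

```bash
python3 - <<'E'
from fit import *
d=grab('wrist','w3');  s=sensors.sense(); print(s['tcp_pos'],s['ee_rot'],s['force'],s['joint_pos'][6])
E
```

```text
[0.5212709  0.13200535 0.03731506] [-1.79952561e+02 -5.75118571e-02 -2.94718108e+01] [ 0.1478511  -0.31641903 -0.40856276] -144.402483088645
```

View pics/w3.png

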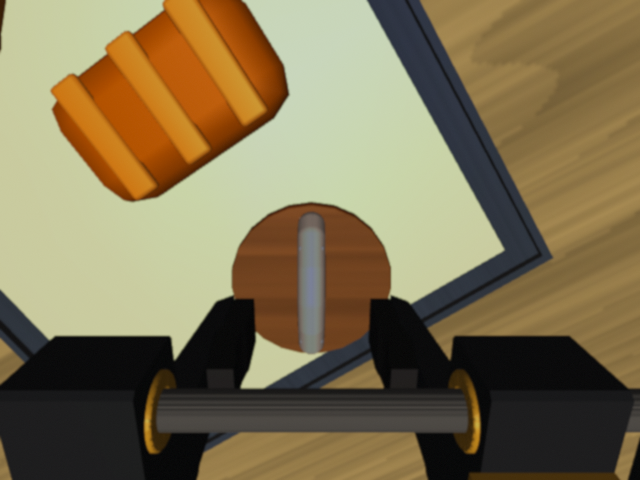

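The wrist view shows the handle at u≈312, midway between the fingers (254 and 370) and parallel to them. I'm closing and lifting.

Request:
send_rows([
  {"x":0,"y":0,"z":0,"roll":0,"gripper":-1},
  {"x":0,"y":0,"z":0,"roll":0,"gripper":-1},
  {"x":0,"y":0,"z":0,"roll":0,"gripper":-1},
  {"x":0,"y":0,"z":0,"roll":0,"gripper":-1},
  {"x":0,"y":0,"z":0,"roll":0,"gripper":-1},
  {"x":0,"y":0,"z":0.5,"roll":0,"gripper":-1},
  {"x":0,"y":0,"z":0.5,"roll":0,"gripper":-1},
  {"x":0,"y":0,"z":0.5,"roll":0,"gripper":-1},
], newtons=12)

```text
time: 6.45
tcp_pos: [0.5208, 0.132, 0.0677]
ee_rot: [-180.0, -0.0, -29.5]
force: [-0.4, -0.3, -0.2]
grip_width: 0.0006
grasp_force: 0.0
```

```bash
python3 - <<'E'
from fit import *
d=grab('wrist','w4');  s=sensors.sense(); print(s['tcp_pos'],s['ee_rot'],s['force'],s['grip_width'],s['grasp_force'])
hsv=cv2.cvtColor(d['img'],cv2.COLOR_RGB2HSV).astype(int); v,u=np.indices(hsv.shape[:2])
P=cloud(d); m=(hsv[...,1]>70)&(hsv[...,2]<160)&(v>195)&(v<360)&(abs(u-312)<90)&(hsv[...,0]<20)
X=P[m];X=X[~np.isnan(X).any(1)]
for _ in range(5):
    c=X.mean(0);n=np.linalg.svd(X-c,full_matrices=False)[2][2];n*=np.sign(n[2]);X=X[abs((X-c)@n)<.006]
print(len(X),c,n,'tilt',np.degrees(np.arccos(n[2])))
print(proj(d,s['tcp_pos']), proj(d,[s['tcp_pos']-[0,0,.015]]))
E
```

```text
[0.5217813  0.13221853 0.06908373] [-1.79875716e+02 -1.26232850e-01 -2.94749803e+01] [ 0.75528214 -0.21801107  1.1479381 ] 0.000498064195138471 0.0
8075 [0.52084259 0.13283441 0.02105497] [-0.00645684  0.00312218  0.99997428] tilt 0.4109335125572622
[[311.04451039 295.52780121]] [[311.10493054 281.55763912]]
```

View pics/w4.png

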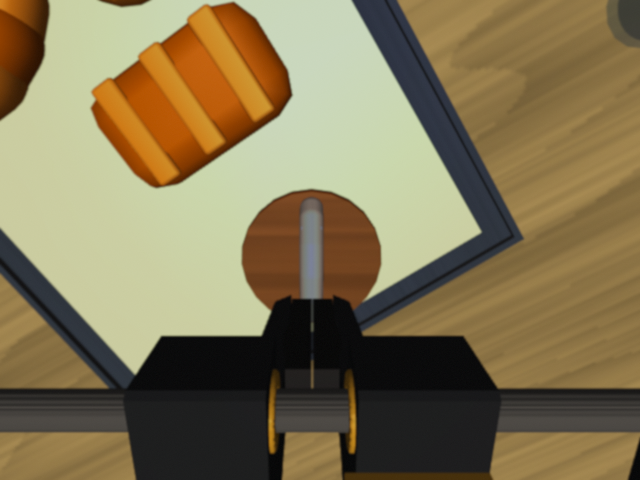

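The grip is empty: the opening is 0.5 mm, and the lid is still lying in place at (312,255). The fingers probably hadn't closed before the lift, so I'll retry with a slower close.

Request:
send_rows([
  {"x":0,"y":0,"z":0,"roll":0,"gripper":-0.3},
  {"x":0,"y":0,"z":0,"roll":0,"gripper":-0.3},
  {"x":0,"y":0,"z":0,"roll":0,"gripper":-0.3},
  {"x":0,"y":0,"z":0,"roll":0,"gripper":-0.3},
  {"x":0,"y":0,"z":-0.5,"roll":0,"gripper":-0.3},
  {"x":0,"y":0,"z":-0.5,"roll":0,"gripper":-0.3},
  {"x":0,"y":0,"z":-0.6,"roll":0,"gripper":-0.3},
  {"x":0,"y":0,"z":0,"roll":0,"gripper":-0.3},
])

```text
time: 7.3
tcp_pos: [0.5192, 0.1316, 0.0324]
ee_rot: [179.8, 0.1, -29.4]
force: [-0.1, -0.8, -0.0]
grip_width: 0.0305
grasp_force: 0.0
```

Request:
send_rows([
  {"x":0,"y":0,"z":0,"roll":0,"gripper":-1},
  {"x":0,"y":0,"z":0,"roll":0,"gripper":-1},
  {"x":0,"y":0,"z":0,"roll":0,"gripper":-1},
  {"x":0,"y":0,"z":0,"roll":0,"gripper":-1},
  {"x":0,"y":0,"z":0,"roll":0,"gripper":-1},
  {"x":0,"y":0,"z":0,"roll":0,"gripper":-1},
  {"x":0,"y":0,"z":0,"roll":0,"gripper":-1},
  {"x":0,"y":0,"z":0,"roll":0,"gripper":-1},
], newtons=15)

```text
time: 8.1
tcp_pos: [0.5206, 0.132, 0.0346]
ee_rot: [180.0, -0.0, -29.5]
force: [-0.2, -0.5, 1.3]
grip_width: 0.0008
grasp_force: 0.0
```

```bash
python3 - <<'E'
from fit import *
d=grab('wrist','w5');  s=sensors.sense(); print(s['tcp_pos'],s['force'],s['torque'],s['grip_width'],s['grasp_force'],s['joint_pos'])
e=grab('scene','s5')
o=np.hstack([cv2.resize(d['img'][160:460,160:460],(400,400)),cv2.resize(e['img'][220:320,350:450],(400,400),interpolation=cv2.INTER_CUBIC)]);cv2.imwrite('pics/c5.png',o[...,::-1])
E
```

```text
[0.52065525 0.13201228 0.03459165] [0.15103957 0.00933053 0.31294354] [ 0.11033318  0.04737646 -0.07735077] 0.0009128531033979959 0.0 [ -17.72765907   49.87277304   -2.38293803  112.44452601    5.9813121
   17.7947489  -144.41889649]
```

View pics/c5.png

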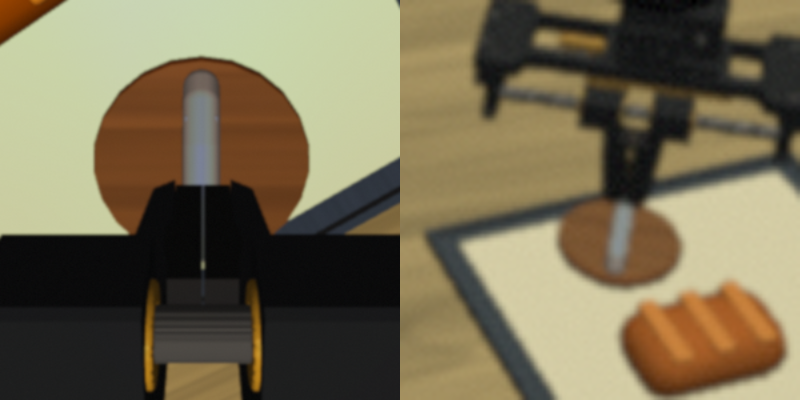

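The pictures show the closed fingers meeting beside or above the near part of the handle, with the disc still centred at crop (200,158). I'll check the real fingertip position with the wrist depth.

```bash
python3 - <<'E'
from fit import *
from scipy.spatial.transform import Rotation as Ro
for tag,tcp,yaw in(('w5',[.52065,.13201,.0346],-29.5),('w4',[.5212,.1322,.068],-29.5),('w3',[.5212,.132,.0373],-29.5)):
    d=load(tag);P=cloud(d);R=Ro.from_euler('xyz',[180,0,yaw],degrees=True).as_matrix()
    L=(P-np.array(tcp))@R*1000
    us=(300,324) if tag!='w3' else (245,378)
    for v in (270,285,292,296,300,305,312,320,330,340,350): print(tag,v,[L[v,u].round(0).tolist() for u in us])
E
```

```text
w5 270 [[14.0, -5.0, -4.0], [13.0, 5.0, -2.0]]
w5 285 [[7.0, -5.0, -5.0], [6.0, 5.0, -3.0]]
w5 292 [[5.0, -5.0, -7.0], [4.0, 5.0, -4.0]]
w5 296 [[3.0, -5.0, -7.0], [2.0, 5.0, -5.0]]
w5 300 [[8.0, -5.0, -21.0], [8.0, 4.0, -21.0]]
w5 305 [[8.0, -5.0, -26.0], [8.0, 4.0, -26.0]]
w5 312 [[8.0, -5.0, -30.0], [9.0, 4.0, -32.0]]
w5 320 [[9.0, -4.0, -38.0], [8.0, 4.0, -37.0]]
w5 330 [[8.0, -4.0, -44.0], [8.0, 4.0, -43.0]]
w5 340 [[8.0, -4.0, -49.0], [9.0, 3.0, -50.0]]
w5 350 [[9.0, -4.0, -56.0], [9.0, 3.0, -56.0]]
w4 270 [[1.0, -6.0, 28.0], [-7.0, 7.0, 48.0]]
w4 285 [[-8.0, -6.0, 29.0], [-16.0, 7.0, 47.0]]
w4 292 [[-12.0, -6.0, 30.0], [-20.0, 7.0, 47.0]]
w4 296 [[-15.0, -6.0, 31.0], [-22.0, 7.0, 46.0]]
w4 300 [[8.0, -4.0, -21.0], [8.0, 5.0, -22.0]]
w4 305 [[8.0, -4.0, -25.0], [8.0, 4.0, -25.0]]
w4 312 [[9.0, -4.0, -32.0], [8.0, 4.0, -30.0]]
w4 320 [[8.0, -4.0, -36.0], [8.0, 4.0, -36.0]]
w4 330 [[8.0, -4.0, -44.0], [8.0, 4.0, -43.0]]
w4 340 [[8.0, -4.0, -50.0], [8.0, 4.0, -49.0]]
w4 350 [[8.0, -4.0, -55.0], [8.0, 4.0, -55.0]]
w3 270 [[5.0, -31.0, 16.0], [5.0, 31.0, 17.0]]
w3 285 [[-2.0, -31.0, 16.0], [-2.0, 31.0, 16.0]]
w3 292 [[-6.0, -32.0, 16.0], [-6.0, 31.0, 18.0]]
w3 296 [[-8.0, -32.0, 17.0], [-8.0, 31.0, 16.0]]
w3 300 [[8.0, -25.0, -20.0], [9.0, 25.0, -22.0]]
w3 305 [[8.0, -25.0, -25.0], [9.0, 24.0, -26.0]]
w3 312 [[8.0, -24.0, -30.0], [8.0, 23.0, -31.0]]
w3 320 [[8.0, -23.0, -37.0], [8.0, 22.0, -36.0]]
w3 330 [[7.0, -22.0, -41.0], [7.0, 22.0, -41.0]]
w3 340 [[3.0, -23.0, -41.0], [3.0, 22.0, -41.0]]
w3 350 [[-1.0, -23.0, -41.0], [-1.0, 22.0, -41.0]]
```

The depth shows the fingertips about 20 mm behind the reported TCP, not 8 mm ahead as stated. They closed above the crest (0.055 m against 0.044 m). From here I'll use the measured offset, tip z = TCP z + 0.020, and go down 27 mm while watching the force.

Request:
send_rows([
  {"x":0,"y":0,"z":0,"roll":0,"gripper":-0.3},
  {"x":0,"y":0,"z":0,"roll":0,"gripper":-0.3},
  {"x":0,"y":0,"z":0,"roll":0,"gripper":-0.3},
  {"x":0,"y":0,"z":0,"roll":0,"gripper":-0.3},
  {"x":0,"y":0,"z":-0.4,"roll":0,"gripper":-0.3},
  {"x":0,"y":0,"z":-0.5,"roll":0,"gripper":-0.3},
  {"x":0,"y":0,"z":-0.45,"roll":0,"gripper":-0.3},
  {"x":0,"y":0,"z":0,"roll":0,"gripper":-0.3},
])

```text
time: 9.0
tcp_pos: [0.5195, 0.1317, 0.0058]
ee_rot: [179.9, 0.1, -29.4]
force: [-0.4, 0.5, -0.8]
grip_width: 0.0308
grasp_force: 0.0
```

Request:
send_rows([
  {"x":0,"y":0,"z":0,"roll":0,"gripper":-1},
  {"x":0,"y":0,"z":0,"roll":0,"gripper":-1},
  {"x":0,"y":0,"z":0,"roll":0,"gripper":-1},
  {"x":0,"y":0,"z":0,"roll":0,"gripper":-1},
  {"x":0,"y":0,"z":0,"roll":0,"gripper":-1},
], newtons=15)

```text
time: 9.5
tcp_pos: [0.5208, 0.1321, 0.0077]
ee_rot: [-180.0, -0.0, -29.5]
force: [0.3, -0.4, -0.6]
grip_width: 0.0113
grasp_force: 15.0
```

Gripped: opening 11.3 mm at 15 N. Now lifting and carrying it over to the jar.

Request:
send_rows([
  {"x":0,"y":0,"z":0.4,"roll":0,"gripper":-1},
  {"x":0,"y":0,"z":0.8,"roll":0,"gripper":-1},
  {"x":0,"y":0,"z":1,"roll":0,"gripper":-1},
  {"x":0,"y":0,"z":1,"roll":0,"gripper":-1},
  {"x":0,"y":0,"z":1,"roll":0,"gripper":-1},
  {"x":0,"y":0,"z":1,"roll":0,"gripper":-1},
  {"x":0,"y":-0.5,"z":1,"roll":0,"gripper":-1},
  {"x":0,"y":-1,"z":1,"roll":0.3,"gripper":-1},
])

```text
time: 10.3
tcp_pos: [0.5203, 0.1036, 0.1529]
ee_rot: [-179.9, 0.0, -27.7]
force: [1.3, -0.5, -1.1]
grip_width: 0.0117
grasp_force: 15.0
```

Request:
send_rows([
  {"x":0,"y":-1,"z":1,"roll":1,"gripper":-1},
  {"x":0,"y":-1,"z":1,"roll":1,"gripper":-1},
  {"x":0,"y":-1,"z":1,"roll":1,"gripper":-1},
  {"x":0,"y":-1,"z":1,"roll":1,"gripper":-1},
  {"x":0,"y":-1,"z":0,"roll":1,"gripper":-1},
  {"x":0,"y":-1,"z":0,"roll":1,"gripper":-1},
  {"x":0,"y":-1,"z":0,"roll":1,"gripper":-1},
  {"x":0,"y":-1,"z":0,"roll":1,"gripper":-1},
])

```text
time: 11.1
tcp_pos: [0.5199, -0.0592, 0.232]
ee_rot: [180.0, 0.0, 12.2]
force: [0.9, -0.7, -1.2]
grip_width: 0.011
grasp_force: 15.0
```

Request:
send_rows([
  {"x":0.1,"y":-1,"z":0,"roll":1,"gripper":-1},
  {"x":0.1,"y":-1,"z":0,"roll":0,"gripper":-1},
  {"x":0.1,"y":-1,"z":0,"roll":0,"gripper":-1},
  {"x":0.1,"y":-1,"z":0,"roll":0,"gripper":-1},
  {"x":0.1,"y":-1,"z":0,"roll":0,"gripper":-1},
  {"x":0,"y":-1,"z":0,"roll":0,"gripper":-1},
  {"x":0,"y":-0.9,"z":0,"roll":0,"gripper":-1},
  {"x":0,"y":0,"z":0,"roll":0,"gripper":-1},
])

```text
time: 11.9
tcp_pos: [0.5293, -0.1996, 0.2315]
ee_rot: [179.9, 0.1, 16.7]
force: [0.1, -0.5, -1.0]
grip_width: 0.0115
grasp_force: 15.0
```

Request:
send_rows([
  {"x":0,"y":0,"z":-0.5,"roll":0,"gripper":-1},
  {"x":0,"y":0,"z":-0.5,"roll":0,"gripper":-1},
  {"x":0,"y":0,"z":-0.5,"roll":0,"gripper":-1},
  {"x":0,"y":0,"z":-0.2,"roll":0,"gripper":-1},
  {"x":0,"y":0,"z":-0.1,"roll":0,"gripper":-1},
  {"x":0,"y":0,"z":0,"roll":0,"gripper":-1},
])

```text
time: 12.5
tcp_pos: [0.5278, -0.1957, 0.1952]
ee_rot: [-179.9, 0.3, 17.1]
force: [-6.5, -0.4, 6.8]
grip_width: 0.0111
grasp_force: 15.0
```

Request:
send_rows([
  {"x":0,"y":0,"z":-0.15,"roll":0,"gripper":-1},
  {"x":0,"y":0,"z":-0.15,"roll":0,"gripper":-1},
])

```text
time: 12.7
tcp_pos: [0.5253, -0.1966, 0.1894]
ee_rot: [-179.9, 0.6, 17.0]
force: [-14.3, -1.0, 11.7]
grip_width: 0.0114
grasp_force: 15.0
```

```bash
cat > lid.py <<'E'
from fit import *
from scipy.spatial.transform import Rotation as Ro
def lid(tag):
    d=grab('wrist',tag); s=sensors.sense(); tcp=s['tcp_pos']; yaw=s['ee_rot'][2]; R=Ro.from_euler('z',yaw,degrees=True).as_matrix()
    hsv=cv2.cvtColor(d['img'],cv2.COLOR_RGB2HSV).astype(int); P=cloud(d); L=(P-tcp)@R
    m=(hsv[...,1]>70)&(hsv[...,2]<170)&(hsv[...,0]<14)&(np.hypot(L[...,0],L[...,1])<.045)&(abs(L[...,2])<.06)
    X=L[m]
    for _ in range(8):
        c=np.median(X,0) if _==0 else X.mean(0);n=np.linalg.svd(X-c,full_matrices=False)[2][2];n*=np.sign(n[2]);X=X[abs((X-c)@n)<(.01 if _<3 else .005)]
    print('tcp',tcp.round(4),'yaw',yaw.round(2),'F',s['force'].round(1),'g',round(s['grip_width'],4),s['grasp_force'])
    print('disc px',m.sum(),len(X),'c(local mm)',(c*1000).round(1),'n',n.round(3),'pitch fwd',np.degrees(np.arctan2(-n[0],n[2])).round(1),'side',np.degrees(np.arctan2(n[1],n[2])).round(1))
    return d
E
python3 - <<'E'
from lid import *
lid('w6')
E
```

```text
tcp [ 0.5249 -0.1966  0.1887] yaw 16.99 F [-10.5  -0.9   9.5] g 0.0115 15.008679404854774
disc px 4230 3860 c(local mm) [25.   1.8 20.4] n [-0.175 -0.021  0.984] pitch fwd 10.1 side -1.2
```

The lid has tilted 10° forward, but the force also pushes along -x: the rear bevel is wedging. I'll back up, shift 9 mm rearward so the rim meets the flat underside, and press again.

Request:
send_rows([
  {"x":0,"y":0,"z":0.6,"roll":0,"gripper":-1},
  {"x":0.2,"y":0.05,"z":0,"roll":0,"gripper":-1},
  {"x":0.22,"y":0.08,"z":0,"roll":0,"gripper":-1},
  {"x":0,"y":0,"z":-0.2,"roll":0,"gripper":-1},
  {"x":0,"y":0,"z":-0.2,"roll":0,"gripper":-1},
  {"x":0,"y":0,"z":-0.2,"roll":0,"gripper":-1},
  {"x":0,"y":0,"z":-0.1,"roll":0,"gripper":-1},
  {"x":0,"y":0,"z":0,"roll":0,"gripper":-1},
])

```text
time: 13.55
tcp_pos: [0.5357, -0.1939, 0.1881]
ee_rot: [-180.0, 0.4, 17.0]
force: [-9.6, 0.1, 13.0]
grip_width: 0.0115
grasp_force: 17.7
```

```bash
python3 - <<'E'
from lid import *
lid('w7')
E
```

```text
tcp [ 0.5356 -0.1939  0.188 ] yaw 16.99 F [-8.5  0.8 13.1] g 0.0115 17.70749036895623
disc px 2779 2589 c(local mm) [32.   0.9 27.8] n [-0.311 -0.008  0.951] pitch fwd 18.1 side -0.5
```

Now 18° forward. The rear tip corners are close to the disc. I'll raise it and measure the lid in the gripper, using the disc's rear edge, before inserting.

Request:
send_rows([
  {"x":0,"y":0,"z":0.8,"roll":0,"gripper":-1},
  {"x":0,"y":0,"z":0.7,"roll":0,"gripper":-1},
  {"x":0,"y":0,"z":0,"roll":0,"gripper":-1},
])

```text
time: 13.9
tcp_pos: [0.54, -0.1936, 0.2186]
ee_rot: [179.9, -0.1, 17.0]
force: [0.5, 0.3, -0.9]
grip_width: 0.0115
grasp_force: 16.5
```

```bash
python3 - <<'E'
from lid import *
d=lid('w8'); s=sensors.sense(); R=Ro.from_euler('z',s['ee_rot'][2],degrees=True).as_matrix(); L=(cloud(d)-s['tcp_pos'])@R*1000
hsv=cv2.cvtColor(d['img'],cv2.COLOR_RGB2HSV).astype(int)
for u in (290,311,332,345,275):
  print(u,[(v,*L[v,u,[0,2]].round(0).astype(int).tolist(),hsv[v,u].tolist()) for v in range(190,300,8)])
E
```

```text
tcp [ 0.5393 -0.1935  0.2175] yaw 17.03 F [ 0.4 -0.4 -1.3] g 0.0113 16.540595309925266
disc px 2763 2399 c(local mm) [34.   0.8 29.3] n [-0.334 -0.007  0.943] pitch fwd 19.5 side -0.4
290 [(190, 36, -57, [13, 47, 135]), (198, 33, -52, [30, 23, 146]), (206, 29, -50, [16, 63, 197]), (214, 26, -44, [16, 64, 199]), (222, 23, -39, [17, 64, 199]), (230, 39, 30, [11, 208, 125]), (238, 37, 33, [13, 201, 147]), (246, 34, 32, [14, 196, 148]), (254, 31, 32, [14, 195, 137]), (262, 27, 29, [14, 196, 133]), (270, 23, 27, [15, 197, 131]), (278, 20, 26, [14, 197, 144]), (286, 16, 25, [14, 195, 128]), (294, 12, 23, [14, 196, 134])]
311 [(190, 37, -53, [11, 47, 137]), (198, 33, -53, [17, 60, 199]), (206, 30, -46, [16, 64, 204]), (214, 27, -41, [17, 63, 204]), (222, 24, -36, [16, 67, 197]), (230, -9223372036854775808, -9223372036854775808, [12, 209, 133]), (238, 37, 34, [14, 191, 147]), (246, 35, 34, [13, 45, 119]), (254, 33, 37, [60, 8, 150]), (262, 31, 39, [71, 13, 154]), (270, 28, 40, [77, 12, 153]), (278, 26, 42, [110, 41, 173]), (286, 24, 42, [108, 35, 168]), (294, 21, 42, [109, 33, 168])]
332 [(1
[... 669 characters left out ...]
14, 193, 140]), (254, 31, 31, [14, 194, 137]), (262, 28, 30, [14, 193, 136]), (270, 24, 28, [14, 195, 132]), (278, 20, 26, [14, 196, 143]), (286, 15, 23, [14, 196, 125]), (294, 12, 22, [15, 195, 136])]
275 [(190, 34, -65, [14, 46, 134]), (198, 32, -57, [13, 47, 126]), (206, 28, -55, [17, 58, 177]), (214, 25, -50, [16, 65, 185]), (222, 22, -44, [16, 65, 189]), (230, 38, 27, [11, 157, 114]), (238, 37, 31, [12, 209, 139]), (246, 34, 31, [14, 193, 147]), (254, 31, 32, [14, 194, 139]), (262, 27, 29, [14, 196, 134]), (270, 24, 28, [14, 197, 131]), (278, 20, 26, [14, 195, 144]), (286, 15, 23, [15, 200, 129]), (294, 11, 22, [14, 194, 126])]<stdin>:5: RuntimeWarning: invalid value encountered in cast
```

View pics/w8.png

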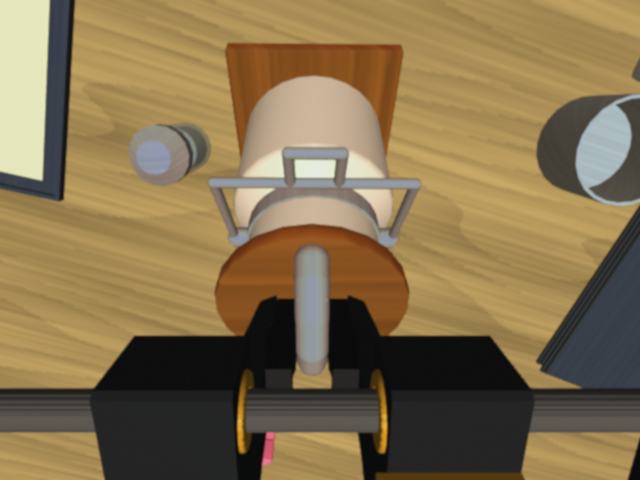

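The wrist view shows the lid tilted forward with its disc centred at about (312,290) and the handle at u≈312 over the jar. The bail crossbar spans (210,184) to (418,184), and its tab is at (316,153). The disc profile gives about 24° of tilt, with the underside centre 6.7 mm back and 11 mm up from the TCP. Next I go to the pre-insert pose, then in along the jar axis.

Request:
send_rows([
  {"x":-0.42,"y":-0.14,"z":0,"roll":0,"gripper":-1},
  {"x":-0.42,"y":-0.14,"z":0,"roll":0,"gripper":-1},
  {"x":-0.42,"y":-0.14,"z":0,"roll":0,"gripper":-1},
  {"x":-0.42,"y":-0.14,"z":0,"roll":0,"gripper":-1},
  {"x":0,"y":0,"z":-0.5,"roll":0,"gripper":-1},
  {"x":0,"y":0,"z":-0.5,"roll":0,"gripper":-1},
  {"x":0,"y":0,"z":-0.5,"roll":0,"gripper":-1},
  {"x":0,"y":0,"z":0,"roll":0,"gripper":-1},
])

```text
time: 14.75
tcp_pos: [0.5045, -0.204, 0.1856]
ee_rot: [-179.9, 0.2, 17.1]
force: [-0.4, 0.4, -1.9]
grip_width: 0.0114
grasp_force: 16.5
```

Request:
send_rows([
  {"x":0.1,"y":0.03,"z":-0.19,"roll":0,"gripper":-1},
  {"x":0.1,"y":0.03,"z":-0.19,"roll":0,"gripper":-1},
  {"x":0.1,"y":0.03,"z":-0.19,"roll":0,"gripper":-1},
  {"x":0,"y":0,"z":0,"roll":0,"gripper":-1},
])

```text
time: 15.15
tcp_pos: [0.5117, -0.2025, 0.1757]
ee_rot: [-180.0, 0.0, 17.1]
force: [-0.0, -0.8, -2.0]
grip_width: 0.0116
grasp_force: 16.5
```

Request:
send_rows([
  {"x":0.1,"y":0.03,"z":-0.19,"roll":0,"gripper":-1},
  {"x":0,"y":0,"z":0,"roll":0,"gripper":-1},
])

```text
time: 15.35
tcp_pos: [0.5135, -0.202, 0.1721]
ee_rot: [-180.0, 0.0, 17.0]
force: [0.4, -1.0, -1.7]
grip_width: 0.0115
grasp_force: 16.5
```

Request:
send_rows([
  {"x":0.1,"y":0.03,"z":-0.19,"roll":0,"gripper":-1},
  {"x":0,"y":0,"z":0,"roll":0,"gripper":-1},
])

```text
time: 15.55
tcp_pos: [0.5155, -0.2015, 0.1682]
ee_rot: [-180.0, 0.0, 17.0]
force: [0.1, 0.4, -1.9]
grip_width: 0.0113
grasp_force: 16.5
```

```bash
cat > fit2.py <<'E'
from lid import *
def prof(tag):
    d=lid(tag); s=sensors.sense(); R=Ro.from_euler('z',16.9,degrees=True).as_matrix(); C=np.array([.5245,-.1985,.1763]); L=(cloud(d)-C)@R*1000
    hsv=cv2.cvtColor(d['img'],cv2.COLOR_RGB2HSV).astype(int)
    m=(hsv[...,0]>=12)&(hsv[...,0]<18)&(hsv[...,1]>185)&(hsv[...,2]>110)&(L[...,2]>-25)&(np.abs(L[...,:2]).max(-1)<55)
    X=L[m]
    for _ in range(6):
        c=X.mean(0);n=np.linalg.svd(X-c,full_matrices=False)[2][2];n*=np.sign(n[2]);X=X[abs((X-c)@n)<3.5]
    a=np.array([-.5,0,.866]);ex=np.array([.866,0,.5])
    print('n',n.round(3),'tilt',np.degrees(np.arctan2(-n[0],n[2])).round(1),'side',np.degrees(np.arctan2(n[1],n[2])).round(1),'pts',len(X),
     'jarframe X rng',np.percentile(X@ex,[1,99]).round(1),'Y rng',np.percentile(X[:,1],[.5,99.5]).round(1),'axial at X=',[(k,np.median((X@a)[abs(X@ex-k)<2]).round(1)) for k in(-20,-10,0,10,20,30,35) if (abs(X@ex-k)<2).sum()>10])
E
python3 - <<'E'
from fit2 import *
prof('w9')
E
```

```text
tcp [ 0.5154 -0.2015  0.1683] yaw 17.05 F [ 0.4 -0.  -1.8] g 0.0113 16.53901456244057
disc px 2654 2492 c(local mm) [31.9  0.8 27.7] n [-0.314 -0.009  0.949] pitch fwd 18.3 side -0.5
n [-0.409 -0.003  0.912] tilt 24.2 side -0.2 pts 10275 jarframe X rng [-14.9  36.3] Y rng [-35.   36.2] axial at X= [(-20, np.float64(12.1)), (-10, np.float64(11.8)), (0, np.float64(11.0)), (10, np.float64(10.2)), (20, np.float64(9.4)), (30, np.float64(8.4)), (35, np.float64(7.1))]
```

My sign was the wrong way round: the rear of the lid is at the rim (axial 7–8 mm), and the front is still about 5 mm proud. The plug is inside and centred within about 1 mm. Releasing so the front drops in.

Request:
send_rows([
  {"x":0,"y":0,"z":0,"roll":0,"gripper":-0.4},
  {"x":0,"y":0,"z":0,"roll":0,"gripper":-0.4},
  {"x":0,"y":0,"z":0,"roll":0,"gripper":-0.4},
  {"x":0,"y":0,"z":0.3,"roll":0,"gripper":-0.4},
  {"x":0,"y":0,"z":0.7,"roll":0,"gripper":-0.4},
  {"x":0,"y":0,"z":1,"roll":0,"gripper":-0.4},
  {"x":0,"y":0,"z":1,"roll":0,"gripper":-0.4},
  {"x":0,"y":0,"z":0,"roll":0,"gripper":-0.4},
])

```text
time: 16.4
tcp_pos: [0.5174, -0.202, 0.2314]
ee_rot: [179.8, -0.3, 17.0]
force: [0.7, -1.0, -0.5]
grip_width: 0.0262
grasp_force: 0.0
```

```bash
python3 - <<'E'
from fit2 import *
prof('w10')
d=load('w10');hsv=cv2.cvtColor(d['img'],cv2.COLOR_RGB2HSV).astype(int);P=cloud(d)
R=Ro.from_euler('z',16.9,degrees=True).as_matrix(); L=(P-np.array([.5245,-.1985,.1763]))@R*1000
h=(hsv[...,1]<60)&(L@[-.5,0,.866]>12)&(L@[-.5,0,.866]<34)&(abs(L[...,1])<15)&(abs(L@[.866,0,.5])<38)
q=L[h]; X=q@np.array([.866,0,.5]); p=np.polyfit(X,q[:,1],1); print('handle pts',h.sum(),'yaw err deg',np.degrees(np.arctan(p[0])),'y at 0',p[1],'Xrng',np.percentile(X,[1,99]),'axial max',np.percentile(q@[-.5,0,.866],98))
E
```

```text
tcp [ 0.5163 -0.2018  0.2298] yaw 17.03 F [-0.2 -0.6  0. ] g 0.0266 0.0
disc px 1369 1063 c(local mm) [ 32.    1.2 -34.2] n [-0.357 -0.006  0.934] pitch fwd 20.9 side -0.4
n [-0.488  0.002  0.873] tilt 29.2 side 0.1 pts 8004 jarframe X rng [-33.1  34.7] Y rng [-34.6  35.8] axial at X= [(-20, np.float64(8.2)), (-10, np.float64(8.1)), (0, np.float64(8.1)), (10, np.float64(8.1)), (20, np.float64(8.1)), (30, np.float64(7.9)), (35, np.float64(6.4))]
handle pts 1818 yaw err deg 0.3385166144312784 y at 0 0.5545779405886478 Xrng [-19.03061074  31.43812924] axial max 30.676293042892603
```

The lid is seated: the disc top is 8.1 mm above the rim everywhere, the tilt matches the jar, and the handle is 0.3° off the jar's line. Now the bail. The fingertips stay about 13 mm apart so they can't slip through the loop, and they go in behind the tab.

Request:
send_rows([
  {"x":0.86,"y":0.26,"z":0.3,"roll":0,"gripper":-0.7},
  {"x":0.86,"y":0.26,"z":0,"roll":0,"gripper":-0.7},
  {"x":0.86,"y":0.26,"z":0,"roll":0,"gripper":-0.7},
  {"x":0.86,"y":0.26,"z":0,"roll":0,"gripper":-0.7},
  {"x":0.86,"y":0.26,"z":0,"roll":0,"gripper":-0.7},
  {"x":0.86,"y":0.26,"z":0,"roll":0,"gripper":-0.7},
  {"x":0,"y":0,"z":0,"roll":0,"gripper":-0.7},
])

```text
time: 17.15
tcp_pos: [0.6199, -0.1686, 0.2331]
ee_rot: [-179.9, -0.0, 17.2]
force: [0.1, 0.7, 0.5]
grip_width: 0.0135
grasp_force: 0.0
```

Request:
send_rows([
  {"x":0,"y":0,"z":-0.5,"roll":0,"gripper":-0.7},
  {"x":0,"y":0,"z":-0.7,"roll":0,"gripper":-0.7},
  {"x":0,"y":0,"z":-0.7,"roll":0,"gripper":-0.7},
  {"x":0,"y":0,"z":-0.65,"roll":0,"gripper":-0.7},
  {"x":0,"y":0,"z":0,"roll":0,"gripper":-0.7},
])

```text
time: 17.65
tcp_pos: [0.6165, -0.1705, 0.1807]
ee_rot: [-179.9, 0.3, 17.0]
force: [-0.7, -0.6, 0.8]
grip_width: 0.0132
grasp_force: 0.0
```

```bash
python3 - <<'E'
from fit2 import *
s=sensors.sense(); R=Ro.from_euler('z',16.9,degrees=True).as_matrix(); C=np.array([.5245,-.1985,.1763])
q=(s['tcp_pos']-C)@R*1000; print('tcp jar-h frame',q.round(1),'corner',q[0]-9,q[2]+20,s['force'].round(1),s['grip_width'])
d=grab('scene','s11'); L=(cloud(d)-C)@R*1000
g=(L[...,0]>50)&(L[...,0]<84)&(abs(L[...,1])<55)&(L[...,2]>5)&(L[...,2]<45)
print(g.sum(),np.percentile(L[g],[2,50,98],axis=0).round(0))
cv2.imwrite('pics/c11.png',cv2.resize(d['img'][195:315,205:365],(800,600),interpolation=cv2.INTER_CUBIC)[...,::-1])
E
```

```text
tcp jar-h frame [96.1  0.   4.4] corner 87.12301773859592 24.432498037559796 [-0.7 -0.6  0.8] 0.013209113409088738
73 [[ 57. -49.  10.]
 [ 64. -26.  19.]
 [ 79.  18.  39.]]
```

View pics/c11.png

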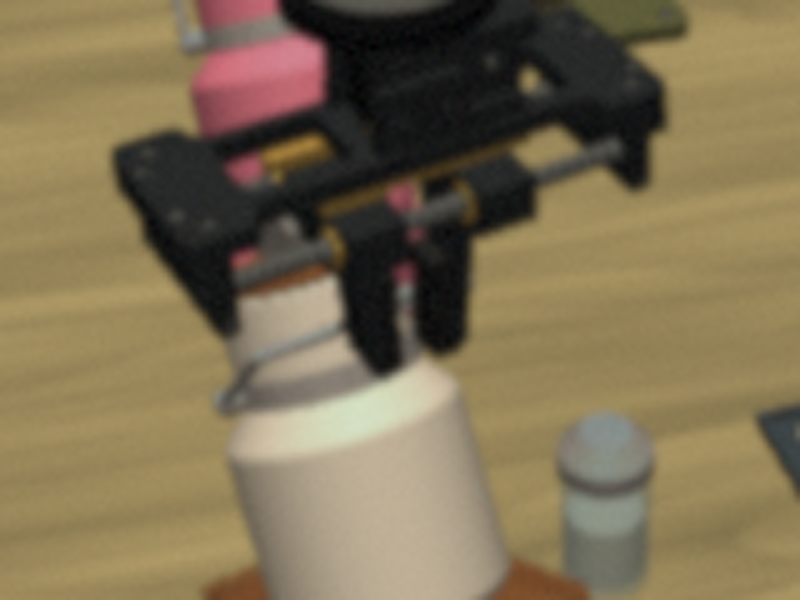

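The scene crop shows both fingertips at about (385,365) and (445,345), behind the bail tab that is visible between them. First half of the swing:

Request:
send_rows([
  {"x":-0.46,"y":-0.14,"z":0,"roll":0,"gripper":-0.7},
  {"x":-0.28,"y":-0.08,"z":0.21,"roll":0,"gripper":-0.7},
  {"x":-0.28,"y":-0.08,"z":0.21,"roll":0,"gripper":-0.7},
  {"x":-0.35,"y":-0.1,"z":0.18,"roll":0,"gripper":-0.7},
  {"x":-0.35,"y":-0.1,"z":0.17,"roll":0,"gripper":-0.7},
  {"x":-0.37,"y":-0.11,"z":0.11,"roll":0,"gripper":-0.7},
  {"x":-0.37,"y":-0.12,"z":0.11,"roll":0,"gripper":-0.7},
  {"x":0,"y":0,"z":0,"roll":0,"gripper":-0.7},
])

```text
time: 18.5
tcp_pos: [0.5679, -0.1859, 0.2036]
ee_rot: [180.0, 0.1, 17.0]
force: [0.1, -0.0, 1.2]
grip_width: 0.0136
grasp_force: 0.0
```

```bash
cat > bail.py <<'E'
from fit2 import *
def bail(tag):
    s=sensors.sense(); R=Ro.from_euler('z',16.9,degrees=True).as_matrix(); C=np.array([.5245,-.1985,.1763])
    q=(s['tcp_pos']-C)@R*1000; print('corner',(q[0]-9).round(1),(q[2]+20).round(1),'y',q[1].round(1),'F',s['force'].round(1),'t',s['time'])
    d=grab('wrist',tag);hsv=cv2.cvtColor(d['img'],cv2.COLOR_RGB2HSV).astype(int); L=(cloud(d)-C)@R*1000
    H=L-np.array([20,0,-34.6]); r=np.hypot(H[...,0],H[...,2]); b=np.degrees(np.arctan2(-H[...,0],H[...,2]))-30
    grey=(hsv[...,1]<75)&(hsv[...,2]>60)
    arm=grey&(abs(abs(L[...,1])-47)<6)&(r>25)&(r<75)&(L[...,2]>-40)
    bar=grey&(abs(L[...,1])>17)&(abs(L[...,1])<44)&(r>60)&(r<78)&(L[...,2]>-20)
    for n,m in(('arms',arm),('bar',bar)): print(n,m.sum(),'bail rad',np.radians(np.percentile(b[m],[10,50,90])).round(2) if m.sum() else '', 'r',np.median(r[m]).round(1) if m.sum() else '')
E
python3 - <<'E'
from bail import *
bail('w12')
E
```

```text
corner 36.2 47.3 y -0.6 F [ 0.1 -0.   1.2] t 18.5
arms 328 bail rad [-2.25 -0.69 -0.67] r 67.3
bar 381 bail rad [-0.7  -0.69 -0.68] r 68.6
```

Request:
send_rows([
  {"x":-0.38,"y":-0.11,"z":0.05,"roll":0,"gripper":-0.7},
  {"x":-0.38,"y":-0.11,"z":0.05,"roll":0,"gripper":-0.7},
  {"x":-0.35,"y":-0.11,"z":0,"roll":0,"gripper":-0.7},
  {"x":-0.35,"y":-0.11,"z":0,"roll":0,"gripper":-0.7},
  {"x":0,"y":0,"z":0,"roll":0,"gripper":-0.7},
])

```text
time: 19.05
tcp_pos: [0.5385, -0.1946, 0.2052]
ee_rot: [-180.0, 0.1, 17.0]
force: [0.6, 0.5, -0.3]
grip_width: 0.0132
grasp_force: 0.0
```

```bash
python3 - <<'E'
from bail import *
bail('w13')
E
```

```text
corner 5.6 48.9 y -0.3 F [ 0.6  0.5 -0.3] t 19.05
arms 1344 bail rad [-0.37 -0.34 -0.32] r 55.6
bar 894 bail rad [-0.34 -0.33 -0.3 ] r 70.5
```

Request:
send_rows([
  {"x":-0.35,"y":-0.11,"z":-0.06,"roll":0,"gripper":-0.7},
  {"x":-0.35,"y":-0.11,"z":-0.06,"roll":0,"gripper":-0.7},
  {"x":-0.34,"y":-0.1,"z":-0.13,"roll":0,"gripper":-0.7},
  {"x":-0.34,"y":-0.1,"z":-0.13,"roll":0,"gripper":-0.7},
  {"x":0,"y":0,"z":0,"roll":0,"gripper":-0.7},
])

```text
time: 19.6
tcp_pos: [0.5126, -0.2024, 0.1984]
ee_rot: [180.0, -0.1, 17.0]
force: [-0.4, -1.4, 0.9]
grip_width: 0.0134
grasp_force: 0.4
```

```bash
python3 - <<'E'
from bail import *
bail('w14')
E
```

```text
corner -21.5 42.1 y -0.2 F [-0.4 -1.4  0.9] t 19.6
arms 1888 bail rad [-0.06 -0.03 -0.01] r 54.8
bar 1057 bail rad [-0.04 -0.02 -0.  ] r 73.7
```

The bail is at the crest (-0.02 rad). Continuing to the stop with a small overshoot.

Request:
send_rows([
  {"x":-0.32,"y":-0.1,"z":-0.19,"roll":0,"gripper":-0.7},
  {"x":-0.32,"y":-0.1,"z":-0.19,"roll":0,"gripper":-0.7},
  {"x":-0.24,"y":-0.07,"z":-0.2,"roll":0,"gripper":-0.7},
  {"x":-0.24,"y":-0.07,"z":-0.2,"roll":0,"gripper":-0.7},
  {"x":0,"y":0,"z":0,"roll":0,"gripper":-0.7},
])

```text
time: 20.15
tcp_pos: [0.4894, -0.2093, 0.1814]
ee_rot: [-180.0, 0.1, 17.0]
force: [2.2, 0.5, 0.4]
grip_width: 0.0131
grasp_force: 0.7
```

Request:
send_rows([
  {"x":-0.1,"y":-0.03,"z":-0.1,"roll":0,"gripper":-0.7},
  {"x":0,"y":0,"z":0,"roll":0,"gripper":-0.7},
])

```text
time: 20.35
tcp_pos: [0.4891, -0.2095, 0.1805]
ee_rot: [180.0, -0.1, 17.1]
force: [3.0, 0.9, 3.5]
grip_width: 0.013
grasp_force: 2.5
```

```bash
python3 - <<'E'
from bail import *
bail('w15')
E
```

```text
corner -46.1 24.2 y -0.2 F [3.  0.9 3.5] t 20.35
arms 2431 bail rad [0.27 0.3  0.32] r 51.7
bar 1468 bail rad [0.29 0.3  0.32] r 70.9
```

Request:
send_rows([
  {"x":-0.12,"y":-0.04,"z":-0.13,"roll":0,"gripper":-0.7},
  {"x":0,"y":0,"z":0,"roll":0,"gripper":-0.7},
])

```text
time: 20.6
tcp_pos: [0.4887, -0.2098, 0.1791]
ee_rot: [179.9, -0.3, 17.1]
force: [5.0, 2.6, 10.3]
grip_width: 0.0135
grasp_force: 5.8
```

Request:
send_rows([
  {"x":0.2,"y":0.06,"z":0.3,"roll":0,"gripper":-0.7},
  {"x":0.2,"y":0.06,"z":0.5,"roll":0,"gripper":-0.7},
  {"x":0,"y":0,"z":1,"roll":0,"gripper":-0.7},
  {"x":0,"y":0,"z":1,"roll":0,"gripper":-0.7},
  {"x":0,"y":0,"z":1,"roll":0,"gripper":-0.7},
  {"x":0,"y":0,"z":0,"roll":0,"gripper":-0.7},
  {"x":0,"y":0,"z":0,"roll":0,"gripper":-0.7},
])

```text
time: 21.3
tcp_pos: [0.4926, -0.2084, 0.2531]
ee_rot: [-180.0, 0.1, 17.0]
force: [-0.2, -0.1, -0.1]
grip_width: 0.0136
grasp_force: 0.0
```

```bash
python3 - <<'E'
from bail import *
bail('w16'); prof('w17')
t0=load('t0');t=grab('top','t16'); df=cv2.absdiff(t0['img'],t['img']).max(-1)
for n,(x,y,r) in dict(palmier=(275,188,22),croissant=(232,191,22),pain=(262,215,20),ramekin=(329,155,15),shaker=(340,237,9)).items(): print(n,(df[y-r:y+r,x-r:x+r]>60).mean().round(3))
E
```

```text
corner -42.4 96.8 y -0.2 F [-0.2 -0.1 -0.1] t 21.3
arms 1202 bail rad [0.26 0.29 0.31] r 51.2
bar 771 bail rad [0.29 0.3  0.32] r 71.3
tcp [ 0.4924 -0.2081  0.2523] yaw 17.02 F [-0.6 -0.2 -0.1] g 0.0132 0.0
disc px 119 60 c(local mm) [ 21.8   6.8 -38.4] n [ 0.019 -0.999  0.041] pitch fwd -25.2 side -87.6
n [-0.49   0.002  0.872] tilt 29.3 side 0.1 pts 8225 jarframe X rng [-32.  36.] Y rng [-34.7  35.9] axial at X= [(-20, np.float64(8.2)), (-10, np.float64(8.1)), (0, np.float64(8.1)), (10, np.float64(8.1)), (20, np.float64(8.1)), (30, np.float64(7.9)), (35, np.float64(7.0))]
palmier 0.0
croissant 0.0
pain 0.0
ramekin 0.0
shaker 0.0
```

```bash
python3 -c "
from cell import manip
print(manip.close_job())"
```

```text
the job is handed in; nothing more can be done
None
```

The lid is seated squarely (handle about 0.3° off the jar's line) and the bail is over the handle at its stop, holding at a measured 0.30 rad. The pastries, shaker and ramekin haven't moved, and I handed in at about 21 s; the fingertips measured about 20 mm behind the reported TCP, not 8 mm ahead, so the first two grip attempts closed on nothing and I worked from the measured offset.

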